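# Set the sample tube in the slanted holder

### The job

Take the blue-capped sample tube out of the white rack, push it tip first through the orange eyelet of the slanted holder and slide it all the way down until its tip rests on the bottom of the black socket, so it leans there ready for sampling. Do not drop it, leave the red- and green-capped tubes in the rack, and do not knock over the oil bottle or the jar.

Things in the scene. Friction and masses are not known exactly. Their poses are not given: they have to be found in the camera images.
- tube_blue: Loose 120 mm tube with a blue cap, about 30 g, upright in one of the rack's three holes at the start. Origin: centre of its flat tip; z along the tube towards the cap. White body 17 mm in diameter, its lowest 16 mm tapering to 9 mm at the tip; cap 24 mm in diameter from 96 to 120 mm above the tip. Grip it by the cap (middle 108 mm from the tip).
- tube_red: Bystander: the same tube with a red cap, upright in another hole of the rack. Origin at its tip, z towards the cap.
- tube_green: Bystander: the same tube with a green cap, upright in another hole of the rack. Origin at its tip, z towards the cap.
- rack: Fixed white block 56 (x) by 170 (y) by 60 (z) mm. Origin: centre of its underside. Three upright holes 19.5 mm wide and 50 mm deep at y = -55, 0 and 55 mm; a seated tube's tip is 10 mm above the table, its cap top 130 mm. Closing the fingers along the rack's x keeps clear of the neighbouring caps.
- cradle: Tilted part of the fixed slanted holder. Origin: centre of the floor of the black socket's bore, 32 mm above the table. z: the axis the tube must follow, up out of the holder, 32 degrees from vertical, leaning away from the robot. Black block 36 (x) by 56 (y) mm, bore 21 mm wide from z = 0 to 40 mm. A seated tube's tip is at z = 0, its cap top at z = 120 mm. Grey foot 130 by 100 by 14 mm.
- eyelet (a point): Centre of the eyelet's upper mouth, 72 mm along the cradle's z from its origin; axes as the cradle's. The eyelet is a 22 mm through hole in an orange plate 46 (x) by 66 (y) by 10 mm thick, held over the socket by aluminium cheeks at y = +-28 to 33 mm that end below the plate's upper face.
- oil_bottle: Bystander: small amber oil bottle with a black cap, standing, 36 mm in diameter, 75 mm tall. Origin: centre of its underside, z up.
- jar: Bystander: glass jar with a white lid, standing, 58 mm in diameter, 80 mm tall. Origin: centre of its underside, z up.
There are look-alikes about, which are no part of the job. What is shaped like the tube_blue but pink is not meant. What is shaped like the part that bears cradle but yellow is not meant.

How it is judged:
By the outcome, as a careful person would: the job done as asked, in the order asked, and still so for the second after the job is handed in, with the robot touching nothing.
It also fails if it takes over 48 s, if anything falls off the work surface, if the arm or the gripper's body presses on something with over 40 N, if the wrist force passes 120 N, or if a joint passes its speed limit or range.

### The arm

A 6-joint arm with a two-finger parallel gripper is mounted at the origin on the work surface. World frame = base frame: x ahead of the robot, y to its left, z up, the work surface at z = 0. Lengths are in m, angles in rad, forces in N, time in s.
With the tool pointing down it reaches from about 0.425 to 1.125 m from the base axis. Payload 14.9 kg.
Tool frame: the origin (TCP) lies at the very end of the fingers, on their centre line; the grasp point (between the pads) lies r.tcp_to_grasp behind it (r.tcp_to_grasp is the distance from the TCP to the grasp point, in m); z points along the fingers, y is the line along which they close (so a half turn about z gives the same grasp; the last joint's range is limited). The gripper opens to 91 mm and grips with 3 to 60 N. Pads are 32 mm wide; open, the fingers measure 118 mm over their backs; the gripper's body (76 mm by 178 mm) begins 60 mm behind the grasp point.
Start: joints at [1.162, 0.379, 1.734, -0, 1.028, -0.033], TCP at [0.257, 0.651, 0.214] pointing down, gripper open.
Joint ranges: [-2.77, 2.77], [-0.74, 2.19], [0, 2.66], [-1.06, 4.2], [0.31, 2.87], [-3.08, 3.08]. Speed limits (rad/s): [1.89, 1.89, 2.39, 3.14, 3.14, 3.14].

### API

Orientations are given as [roll, pitch, yaw] about the fixed x, y, z axes, in that order (R = Rz(yaw) Ry(pitch) Rx(roll)).
In Python, from plant import r gives the robot as it stands.
- The arm moves only by the shell command python3 -m inch 'ROWS' [OPENING]. ROWS is JSON, a list that holds one entry, the list of rows, each a list of 4 numbers: the shift along the tool's x, y, z in mm, then the turn about the tool's z in degrees. In form: [[[tx, ty, tz, spin], ...]]. A call has 1 to 20 rows; each row is the pose to reach, as a shift and turn from the pose commanded when the call began, along the tool's axes at that moment; what a row does not reach only later rows make up. A row lasts 1/8 s, in which the tool goes at most 62.5 mm and 10.7 degrees, less where a joint would pass 70% of its speed; a pose out of reach is approached as far as the arm can. A call with a gripper value outside its range is refused whole. OPENING is the finger opening in mm, from 0 to 91.2, set as the call begins (- or left out, the last holds). The fingers move at their own pace and stop on an object; the grip force is fixed at half the most. Time passes only in rows, so rows that repeat a pose let the fingers close. It gives the time, the measured TCP pose, the force, the opening and the grip force at its end, in the units of the state.
- r.state(): the state, without advancing time (a new reading comes with each control period).
- r.snapshot(name): name is "side" or "top"; returns a dict with "img" (480x640x3 uint8, blue, green, red), "fx", "fy", "cx", "cy" (pixels), "R" (3x3) and "t" (3): a world point X has camera coordinates R X + t. Camera axes: x right, y down, z forward; pixel columns grow to the right and rows downward; lengths in m; the calibration is good to about 2 mm. A picture is of the moment at which its call begins. There is no depth.
- r.job_done(): hands the job in; it is judged then, once.
The state is a dict: "t": time; "joint_pos": joint angles; "dq": joint speeds; "joint_efforts": joint torques, N m; "tool_pos": TCP position; "tcp_rot": TCP orientation; "ft_force": force on the tool from outside, world axes, zero at the start; "torque": the same for the moment, N m; "opening": finger opening in m; "grip_force": force on a finger pad.
Only numpy, scipy, OpenCV 4.12 (cv2) and the standard library are available. Lean on these libraries where they do the work, as an engineer would, in place of code of your own. Each camera call takes 0.05 s, during which the arm holds its last target. There are 200 camera calls.

## Working session

There is one attempt and no reset: what is moved stays moved. The work goes in short steps, Python scripts to look and compute and a shell command to move; the robot and the scene stay as the last step left them, time stands still between calls to the robot, and variables do not carry over. Pictures are saved under pics/ and viewed, at most 12 in all, crops included, and the job is handed in when it is done.

```bash
mkdir -p pics; ls
python3 - <<'E'
from plant import r
import cv2,numpy as np
s=r.state();print(s['t'],s['tool_pos'],s['tcp_rot'],s['opening'],r.tcp_to_grasp)
for n in("side","top"):
    d=r.snapshot(n);cv2.imwrite(f"pics/{n}0.png",d["img"]);print(n,d["fx"],d["cx"],d["cy"],np.round(d["R"],3).tolist(),np.round(d["t"],3),-np.array(d["R"]).T@d["t"])
E
```

```text
pics
0.0 [0.25677149 0.65079546 0.21329448] [-3.14051762e+00 -4.27783473e-05  2.76577024e+00] 0.09133592473872046 0.0188
side 516.1746893275622 316.1063488029018 239.66921104158422 [[0.856, -0.516, -0.015], [-0.3, -0.473, -0.828], [0.421, 0.714, -0.56]] [-0.508  0.265  0.551] [ 0.28330648 -0.5299824   0.52039981]
top 530.1347176854088 326.70129193277177 242.07159956971933 [[-0.021, -1.0, -0.013], [-0.983, 0.023, -0.183], [0.183, 0.009, -0.983]] [0.018 0.603 0.927] [ 0.4234125  -0.00357964  1.02137942]
```

View pics/side0.png

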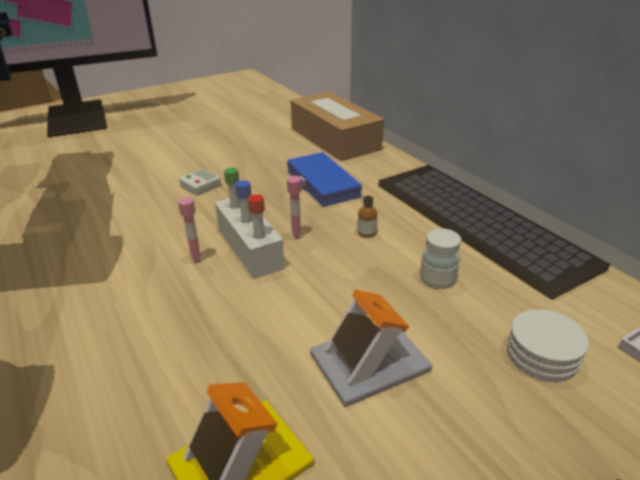

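View pics/top0.png

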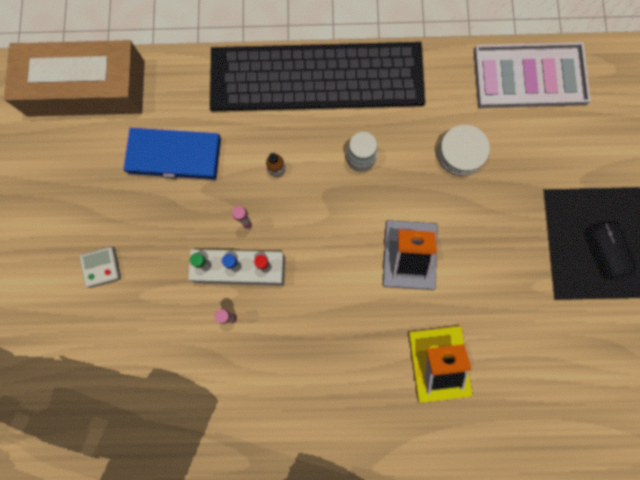

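The top view shows rack caps at green (198,260), blue (230,261) and red (262,262), with pink decoys at (240,213) and (222,316). The grey-foot holder has its orange plate at (417,242). In the side view blue is at (243,188) and the plate at (380,308). Next I'll zoom in.

Run:
```python
import cv2,numpy as np
S=cv2.imread('pics/side0.png');T=cv2.imread('pics/top0.png')
f=lambda im,x,y,w,h:cv2.resize(im[y:y+h,x:x+w],(400,300),interpolation=cv2.INTER_CUBIC)
cv2.imwrite('pics/m0.png',np.vstack([np.hstack([f(T,370,210,80,60*1),f(S,320,280,120,90)]),np.hstack([f(T,185,230,100,75),f(S,200,160,100,75)])]))
```

```text
(no output)
```

View pics/m0.png

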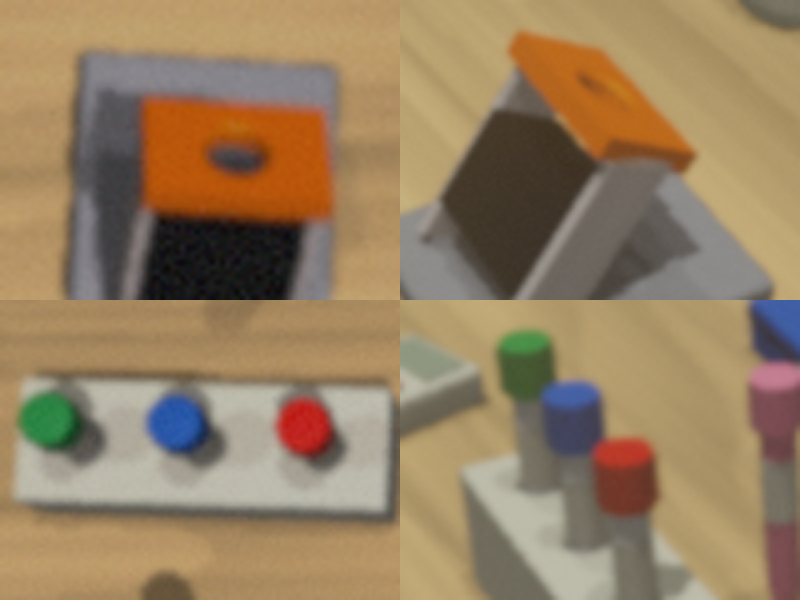

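The montage shows the eyelet mouth at top (417.4,239.6) and side (382,306.5). The far plate corners are at top (399.4,229.4) and (435,231.6), and at side (380,295) and (408,325.6).

```bash
cat > h.py <<'E'
import cv2,numpy as np
from plant import r
def ray(d,p):
    R=np.array(d["R"]);q=R.T@np.array([(p[0]-d["cx"])/d["fx"],(p[1]-d["cy"])/d["fy"],1.])
    return -R.T@np.array(d["t"]),q/np.linalg.norm(q)
def plane(d,p,z):
    o,q=ray(d,p);return o+q*(z-o[2])/q[2]
def tri(a,p,b,s):
    (o1,q1),(o2,q2)=ray(a,p),ray(b,s)
    k=np.linalg.lstsq(np.c_[q1,-q2],o2-o1,rcond=None)[0]
    A,B=o1+k[0]*q1,o2+k[1]*q2;return (A+B)/2,np.linalg.norm(A-B)
def blob(im,lo,hi,box):
    x,y,w,h=box;m=cv2.inRange(cv2.cvtColor(im,cv2.COLOR_BGR2HSV)[y:y+h,x:x+w],lo,hi)
    n,l,st,c=cv2.connectedComponentsWithStats(m);i=1+np.argmax(st[1:,4]);return c[i]+[x,y],st[i],(l==i)
E
python3 - <<'E'
from h import *
np.set_printoptions(precision=4,suppress=True)
T=r.snapshot("top");S=r.snapshot("side")
for n,a,b in(("eye",(417.4,239.6),(382,306.5)),("farL",(399.4,229.4),(380,295)),("farR",(435,231.6),(408,325.6))):
    print(n,tri(T,a,S,b),plane(T,a,.093),plane(S,b,.093))
col={'g':((45,100,40),(80,255,255)),'b':((105,120,60),(125,255,255)),'r':((0,180,60),(6,255,255))}
for k,(lo,hi) in col.items():
    a,sa,_=blob(T["img"],lo,hi,(185,230,100,75));b,sb,_=blob(S["img"],lo,hi,(200,160,80,70))
    print(k,a,sa,b,sb,tri(T,a,S,b),plane(T,a,.125),plane(S,b,.118))
# foot and rack outlines: rack top corners z=.06
g=cv2.cvtColor(T["img"],cv2.COLOR_BGR2HSV)
m=((g[...,1]<45)&(g[...,2]>100)).astype('uint8');m2=np.zeros_like(m);m2[240:295,180:295]=m[240:295,180:295]
m2=cv2.morphologyEx(m2,5 and cv2.MORPH_CLOSE,np.ones((15,15)))
rr=cv2.minAreaRect(cv2.findNonZero(m2));print(rr,[plane(T,p,.06) for p in cv2.boxPoints(rr)])
m3=np.zeros_like(m);m3[215:295,375:445]=((g[...,1]<60)|(g[...,0]>100)|(g[...,0]<10))[215:295,375:445]
n,l,st,c=cv2.connectedComponentsWithStats(m3);i=1+np.argmax(st[1:,4])
rr=cv2.minAreaRect(cv2.findNonZero((l==i).astype('uint8')));print(rr,[plane(T,p,.014) for p in cv2.boxPoints(rr)])
E
```

```text
eye (array([ 0.5964, -0.1565,  0.0944]), np.float64(0.0008210692619298289)) [ 0.5971 -0.1569  0.093 ] [ 0.597  -0.1551  0.093 ]
farL (array([ 0.6175, -0.1266,  0.0823]), np.float64(0.0023264406695106777)) [ 0.6164 -0.1258  0.093 ] [ 0.6082 -0.1362  0.093 ]
farR (array([ 0.6119, -0.1905,  0.0822]), np.float64(0.002527419985867409)) [ 0.6108 -0.189   0.093 ] [ 0.6025 -0.1985  0.093 ]
g [197.2119 259.8609] [  5  24  15  13 151] [230.322  173.9831] [ 25   8  12  16 118] (array([0.5638, 0.2281, 0.1219]), np.float64(0.0027926797660450344)) [0.5646 0.2269 0.125 ] [0.5651 0.2358 0.118 ]
b [229.0952 260.6531] [ 37  24  15  14 147] [241.9286 183.8571] [36 22 13  5 56] (array([0.5604, 0.1717, 0.129 ]), np.float64(0.0021748075174753126)) [0.562  0.1721 0.125 ] [0.567  0.1915 0.118 ]
r [260.8689 261.3852] [ 70  25  13  13 122] [255.4722 198.3472] [50 35 13  7 72] (array([0.5582, 0.1174, 0.1285]), np.float64(0.001486104713567652)) [0.5595 0.1176 0.125 ] [0.5648 0.1349 0.118 ]
((235.9724578857422, 266.35394287109375), (93.59647369384766, 31.983362197875977), 1.8476102352142334) [array([0.5365, 0.2583, 0.06  ]), array([0.5958, 0.258 , 0.06  ]), array([0.5861, 0.0851, 0.06  ]), array([0.5271, 0.0874, 0.06  ])]
((410.18896484375, 254.53282165527344), (52.55949401855469, 66.97174072265625), 2.726310968399048) [array([ 0.5223, -0.0987,  0.014 ]), array([ 0.6524, -0.1101,  0.014 ]), array([ 0.645 , -0.2117,  0.014 ]), array([ 0.5153, -0.1979,  0.014 ])]
```

```bash
cat >> h.py <<'E'
from scipy.spatial.transform import Rotation as Ro
def go(G,yaw):
    "rows needed to bring grasp point to G with tool yaw (deg)"
    s=r.state();R=Ro.from_euler('xyz',s['tcp_rot']).as_matrix()
    d=R.T@(np.array(G)-[0,0,r.tcp_to_grasp]-s['tool_pos'])*1000
    sp=-(yaw-np.degrees(s['tcp_rot'][2])+180)%360-180
    return np.round(d,1),np.round((sp+180)%360-180,1)
E
python3 -c "
from h import *
print(go([.561,.1722,.185],87),go([.561,.1722,.118],87))"
```

```text
(array([-458.6, -333.6,   47.6]), np.float64(71.5)) (array([-458.6, -333.6,  114.6]), np.float64(71.5))
```

```bash
python3 -m inch '[[[-20,-15,0,3],[-60,-45,5,10],[-110,-80,10,18],[-160,-116,18,26],[-210,-153,25,34],[-260,-190,30,42],[-310,-226,36,50],[-360,-262,42,58],[-405,-295,46,65],[-440,-320,47.6,70],[-458.6,-333.6,47.6,71.5],[-458.6,-333.6,47.6,71.5],[-458.6,-333.6,47.6,71.5],[-458.6,-333.6,47.6,71.5],[-458.6,-333.6,47.6,71.5]]]' 50
python3 - <<'E'
from h import *
print(go([.561,.1722,.118],87))
S=r.snapshot("side");cv2.imwrite('pics/s1.png',cv2.resize(S["img"][60:300,120:440],(640,480)))
E
```

```text
t: 2.08
tool_pos: [0.5607, 0.1731, 0.1663]
tcp_rot: [-3.142, 0.0, 1.519]
ft_force: [0.6, -0.3, 0.3]
opening: 0.0498
grip_force: 0.0
(array([-0.9,  0.3, 67.1]), np.float64(0.0))
```

View pics/s1.png

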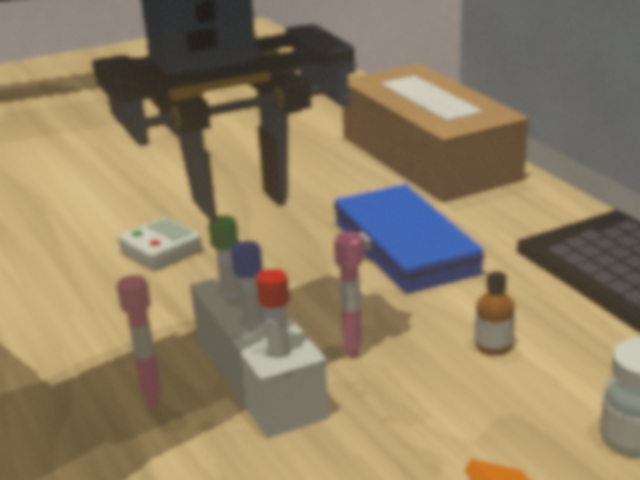

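The fingers (crop (205,205) and (275,195)) straddle the blue cap's line at (246,258), clear of the pink tubes. I'll descend and close next.

```bash
python3 -m inch '[[[-1,0,15,0],[-1,0,35,0],[-1,0,55,0],[-1,0,67,0],[-1,0,67,0],[-1,0,67,0]]]' && python3 -m inch '[[[0,0,0,0],[0,0,0,0],[0,0,0,0],[0,0,0,0],[0,0,0,0],[0,0,0,0]]]' 10 && python3 -m inch '[[[0,0,-10,0],[0,0,-30,0],[0,0,-50,0],[0,0,-70,0],[0,0,-85,0],[0,0,-90,0],[0,0,-90,0]]]'
```

```text
t: 2.88
tool_pos: [0.5614, 0.1716, 0.0997]
tcp_rot: [3.141, -0.0, 1.518]
ft_force: [0.0, -0.3, 0.4]
opening: 0.0501
grip_force: 0.0
t: 3.62
tool_pos: [0.5612, 0.1716, 0.0996]
tcp_rot: [3.141, -0.0, 1.518]
ft_force: [-0.4, 0.0, 3.8]
opening: 0.0232
grip_force: 30.0
t: 4.5
tool_pos: [0.561, 0.1715, 0.1894]
tcp_rot: [3.141, -0.0, 1.518]
ft_force: [0.2, 0.8, 0.1]
opening: 0.0232
grip_force: 30.0
```

```bash
python3 -m inch '[[[0,0,-20,0],[0,0,-45,0],[0,0,-60,0],[0,0,-65,0],[0,0,-65,0]]]'; python3 -c "
from h import *
print(go([.597,-.1566,.265],175.1),go([.597,-.1566,.265],-4.9))"
```

```text
t: 5.12
tool_pos: [0.5609, 0.1715, 0.2542]
tcp_rot: [-3.142, 0.0, 1.518]
ft_force: [0.0, -0.5, -0.4]
opening: 0.0235
grip_force: 30.0
(array([-325.7,   53.4,    8.1]), np.float64(-88.1)) (array([-325.7,   53.4,    8.1]), np.float64(91.9))
```

```bash
python3 -m inch '[[[-10,2,0,-3],[-30,5,0,-9],[-60,10,0,-17],[-90,15,0,-25],[-120,20,2,-33],[-150,25,3,-41],[-180,30,4,-49],[-210,35,5,-57],[-240,40,6,-65],[-270,45,7,-73],[-295,49,8,-80],[-315,52,8,-85],[-325.7,53.4,8,-88.1],[-325.7,53.4,8,-88.1],[-325.7,53.4,8,-88.1]]]'
python3 - <<'E'
from h import *
print(np.round(r.state()['joint_pos'],2),go([.597,-.1566,.210],175.1))
f=lambda im,x,y,w,h:cv2.resize(im[y:y+h,x:x+w],(400,400),interpolation=cv2.INTER_CUBIC)
S=r.snapshot("side");T=r.snapshot("top")
cv2.imwrite('pics/s2f.png',S["img"]);cv2.imwrite('pics/m2.png',np.hstack([f(S["img"],300,200,140,140),f(T["img"],350,160,140,140)]))
E
```

```text
t: 7.0
tool_pos: [0.5968, -0.1561, 0.2458]
tcp_rot: [3.141, -0.001, 3.054]
ft_force: [0.5, 0.1, -1.5]
opening: 0.0232
grip_force: 30.0
[-0.29  0.21  1.89  0.    1.04 -1.78] (array([-0.3, -0.5, 54.6]), np.float64(-0.1))
```

View pics/m2.png

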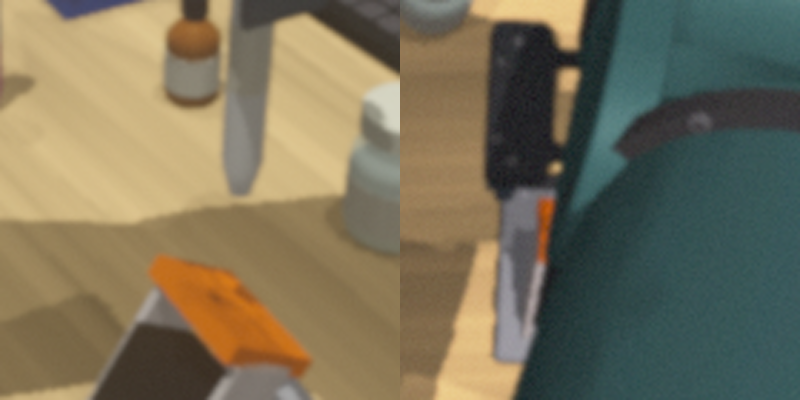

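Run:
```python
from h import *
S=r.snapshot("side")
def pr(X):
    q=np.array(S["R"])@X+S["t"];return np.round([S["fx"]*q[0]/q[2]+S["cx"],S["fy"]*q[1]/q[2]+S["cy"]],1)
s=r.state();G=np.array(s['tool_pos'])+[0,0,.0188]
print(s['tool_pos'],"tip",pr(G-[0,0,.108]),"tip+16",pr(G-[0,0,.092]),"+50",pr(G-[0,0,.058]))
e=np.array([.596,-.1565,.093]);l=np.array([.9963,-.0854,0]);print("eye",pr(e),pr(e+[.005,0,0]),pr(e+[0,.005,0]))
w=np.array([.0854,.9963,0]);xp=l*.848-np.array([0,0,.53])
for a in(-1,1):
  for b in(-1,1): print(a,b,pr(e+a*.023*xp+b*.033*w))
h=cv2.cvtColor(S["img"],cv2.COLOR_BGR2HSV)
c=S["img"][286:326,365:415]
cv2.imwrite('pics/m3.png',np.hstack([cv2.resize(c,(400,320),interpolation=cv2.INTER_CUBIC),cv2.resize(S["img"][232:272,362:412],(400,320),interpolation=cv2.INTER_CUBIC)]))
```

```text
[ 0.59705975 -0.15604585  0.24620175] tip [385.6 265.5] tip+16 [386.4 254.3] +50 [388.3 229.5]
eye [382.  307.4] [385.2 306. ] [379.6 305.1]
-1 -1 [383.5 321.5]
-1 1 [355.2 289.2]
1 -1 [409.7 326.3]
1 1 [380.6 294.9]
```

View pics/m3.png

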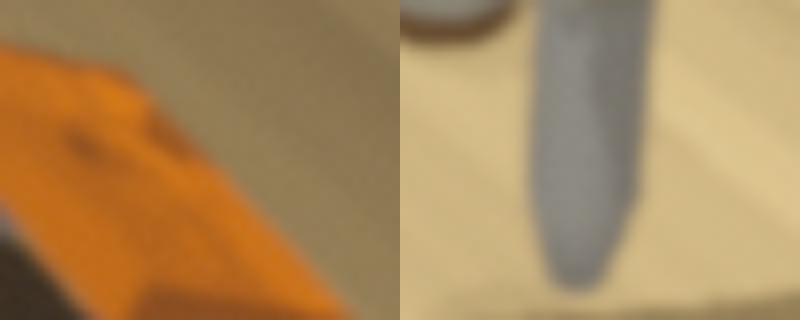

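The plate's far corner sits at (380.6,294.8), as predicted. The tip is at (384.2,267), which puts the tube about 2 mm robot-side of the grasp centre. I'll allow for that when entering the eyelet.

```bash
python3 -m inch '[[[-1,-0.3,10,0],[-2.3,-0.6,30,0],[-2.3,-0.6,48,0],[-2.3,-0.6,58,0],[-2.3,-0.6,64,0],[-2.3,-0.6,68,0],[-2.3,-0.6,71,0],[-2.3,-0.6,71,0]]]'
python3 - <<'E'
from h import *
S=r.snapshot("side")
cv2.imwrite('pics/m4.png',cv2.resize(S["img"][220:340,320:440],(600,600),interpolation=cv2.INTER_CUBIC))
E
```

```text
t: 8.15
tool_pos: [0.5994, -0.1574, 0.1755]
tcp_rot: [-3.142, 0.0, 3.055]
ft_force: [-0.4, 0.3, -0.2]
opening: 0.0233
grip_force: 30.0
```

View pics/m4.png

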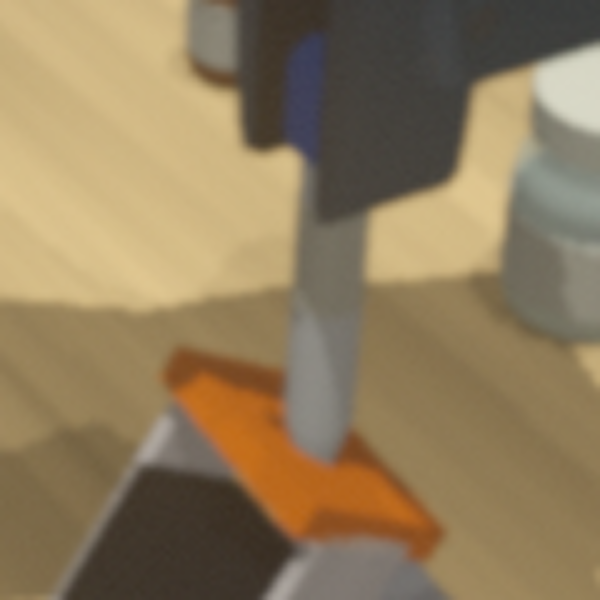

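The tip has entered the hole: the hole rim hides it at crop (327,462), and the force is about zero. Now I'll pivot the tube in an arc about the eyelet, half the angle first.

```bash
python3 -m inch '[[[-3.5,0,0.1,0],[-6.9,0,0.2,0],[-10.3,0,0.6,0],[-13.7,0,1,0],[-17,0,1.6,0],[-20.4,0,2.2,0],[-23.8,0,3,0],[-27.1,0,3.9,0],[-27.1,0,3.9,0]]]'
python3 - <<'E'
from h import *
S=r.snapshot("side")
cv2.imwrite('pics/m5.png',cv2.resize(S["img"][220:340,320:440],(600,600),interpolation=cv2.INTER_CUBIC))
E
```

```text
t: 9.32
tool_pos: [0.6265, -0.1597, 0.1712]
tcp_rot: [3.142, -0.0, 3.056]
ft_force: [-1.9, 0.7, 3.3]
opening: 0.0229
grip_force: 30.0
```

View pics/m5.png

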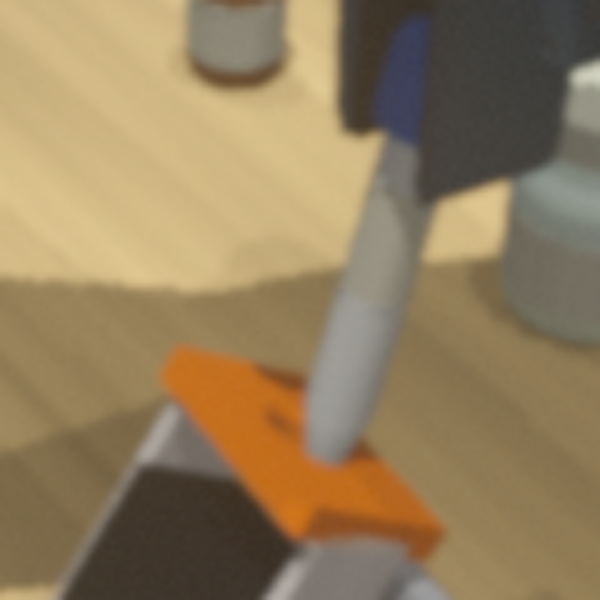

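The tube is tilting smoothly at about 16°, with its visible end at crop (328,462). I'll check its axis against the model numerically.

Run:
```python
from h import *
S=r.snapshot("side")
def pr(X):
    q=np.array(S["R"])@X+S["t"];return np.round((np.array([S["fx"]*q[0]/q[2]+S["cx"],S["fy"]*q[1]/q[2]+S["cy"]])-[320,220])*5)
s=r.state();l=np.array([.9963,-.0854,0]);w=np.array([.0854,.9963,0]);z=np.array([0,0,1.])
G=np.array(s['tool_pos'])+.0188*z-.0023*l
for th in(12,16,20):
    a=np.sin(np.radians(th))*l+np.cos(np.radians(th))*z
    print(th,[pr(G-k*a) for k in(.108,.1,.08,.06,.04)])
e=np.array([.596,-.1565,.093]);xp=l*.848-.53*z
print([pr(e+.011*(np.cos(t)*xp+np.sin(t)*w)) for t in np.arange(8)*np.pi/4])
# tube edges: low saturation vs orange/wood along rows
im=S["img"][220:340,320:440];h=cv2.cvtColor(im,cv2.COLOR_BGR2HSV)
for v in(44,52,60,68,76,82,86,88,90,92,94):
    u=np.flatnonzero(h[v,50:95,1]<75)+50;print(v*5,(u.min()*5,u.max()*5,len(u)) if len(u) else None)
```

```text
12 [array([329., 457.]), array([336., 431.]), array([356., 366.]), array([376., 298.]), array([396., 228.])]
16 [array([304., 461.]), array([313., 435.]), array([337., 368.]), array([362., 299.]), array([387., 229.])]
20 [array([280., 463.]), array([291., 436.]), array([319., 369.]), array([348., 300.]), array([378., 229.])]
[array([341., 443.]), array([315., 423.]), array([286., 411.]), array([271., 414.]), array([279., 431.]), array([305., 452.]), array([334., 464.]), array([349., 460.])]
220 (np.int64(360), np.int64(425), 14)
260 (np.int64(345), np.int64(415), 15)
300 (np.int64(330), np.int64(405), 16)
340 (np.int64(320), np.int64(395), 16)
380 (np.int64(310), np.int64(380), 15)
410 (np.int64(310), np.int64(370), 13)
430 (np.int64(305), np.int64(360), 12)
440 (np.int64(310), np.int64(350), 9)
450 (np.int64(310), np.int64(345), 8)
460 None
470 None
```

```bash
python3 -m inch '[[[-1,0.8,1.5,0],[-2.4,1.6,3.3,0],[-6,1.6,4.4,0],[-9.5,1.6,5.6,0],[-13,1.6,7,0],[-16.5,1.6,8.4,0],[-20,1.6,10,0],[-23.3,1.6,11.7,0],[-26.6,1.6,13.5,0],[-29.8,1.6,15.5,0],[-29.8,1.6,15.5,0],[-29.8,1.6,15.5,0]]]'
python3 - <<'E'
from h import *
S=r.snapshot("side")
def pr(X):
    q=np.array(S["R"])@X+S["t"];return np.round((np.array([S["fx"]*q[0]/q[2]+S["cx"],S["fy"]*q[1]/q[2]+S["cy"]])-[320,220])*5)
s=r.state();l=np.array([.9963,-.0854,0]);w=np.array([.0854,.9963,0]);z=np.array([0,0,1.])
e=np.array([.596,-.1565,.093]);G=np.array(s['tool_pos'])+.0188*z;print("G lwz",np.round([(G-e)@k*1000 for k in(l,w,z)],1))
G=G-.0023*l
for th in(24,28,32):
    a=np.sin(np.radians(th))*l+np.cos(np.radians(th))*z
    print(th,[pr(G-k*a) for k in(.108,.1,.08,.06,.04,.02)])
cv2.imwrite('pics/m6.png',cv2.resize(S["img"][220:340,320:440],(600,600),interpolation=cv2.INTER_CUBIC))
E
```

```text
t: 10.92
tool_pos: [0.6561, -0.1606, 0.1559]
tcp_rot: [-3.142, -0.0, 3.056]
ft_force: [-1.8, -0.4, 1.5]
opening: 0.0236
grip_force: 30.0
G lwz [60.2  1.  81.7]
24 [array([351., 468.]), array([364., 443.]), array([397., 377.]), array([430., 310.]), array([464., 242.]), array([499., 172.])]
28 [array([329., 467.]), array([344., 441.]), array([380., 376.]), array([418., 309.]), array([456., 241.]), array([495., 171.])]
32 [array([308., 464.]), array([324., 438.]), array([365., 373.]), array([406., 307.]), array([448., 239.]), array([491., 170.])]
```

View pics/m6.png

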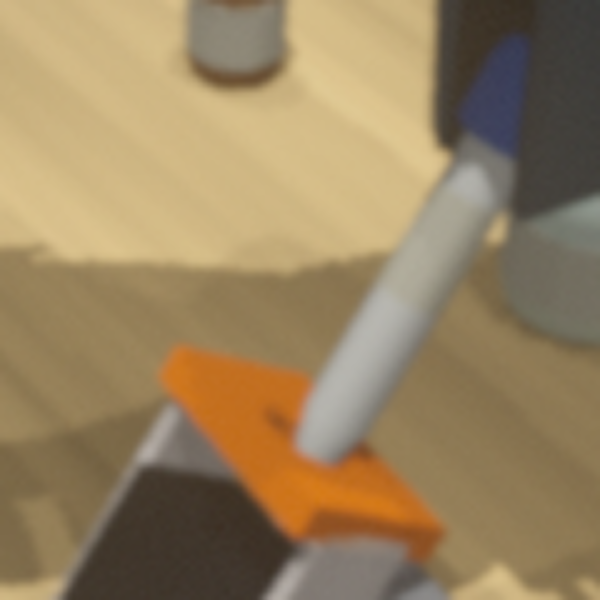

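At (450,240) and (362,373) the tube axis matches the 32° line, and the tip is in the hole. I'll centre it and slide 30 mm.

```bash
python3 -m inch '[[[2.1,0,-1.3,0],[4.2,0,-2.7,0],[4.2,0,-2.7,0],[6.9,0,1.6,0],[9.5,0,5.8,0],[12.2,0,10,0],[12.2,0,10,0]]]';python3 -m inch '[[[2.6,0,4.3,0],[5.3,0,8.5,0],[7.9,0,12.7,0],[7.9,0,12.7,0]]]'
python3 - <<'E'
from h import *
S=r.snapshot("side")
s=r.state();l=np.array([.9963,-.0854,0]);w=np.array([.0854,.9963,0]);z=np.array([0,0,1.])
e=np.array([.596,-.1565,.093]);G=np.array(s['tool_pos'])+.0188*z-.0023*l-e
print("x' w z'tip",np.round(1000*np.array([G@l*.848-G@z*.53,G@w,G@l*.53+G@z*.848+.072-.108]),1))
cv2.imwrite('pics/m7.png',cv2.resize(S["img"][220:340,320:440],(600,600),interpolation=cv2.INTER_CUBIC))
E
```

```text
t: 11.85
tool_pos: [0.6436, -0.1595, 0.1454]
tcp_rot: [3.141, -0.001, 3.055]
ft_force: [-0.4, -1.4, -0.2]
opening: 0.0232
grip_force: 30.0
t: 12.35
tool_pos: [0.6358, -0.1588, 0.1328]
tcp_rot: [3.141, -0.001, 3.055]
ft_force: [-0.2, 0.1, -0.5]
opening: 0.0232
grip_force: 30.0
x' w z'tip [ 0.8  1.1 34. ]
```

View pics/m7.png

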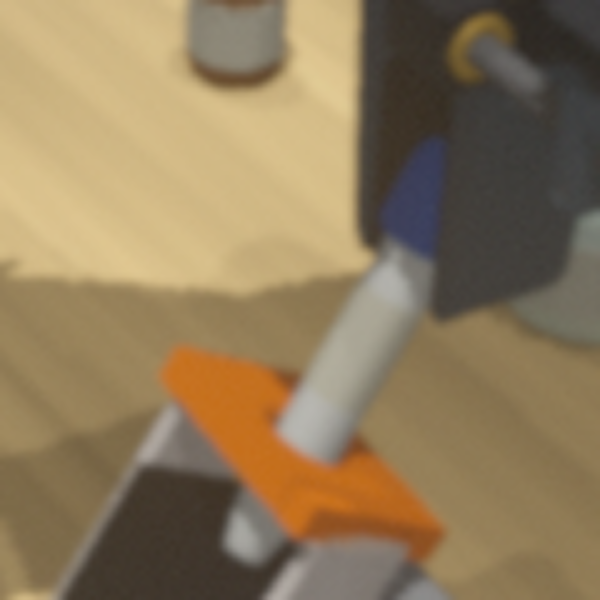

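The tube has come through the eyelet, and its lower end is visible at crop (243,553) near the socket mouth. I'll compare that with the projected socket.

Run:
```python
from h import *
S=r.snapshot("side")
def pr(X):
    q=np.array(S["R"])@X+S["t"];return np.round((np.array([S["fx"]*q[0]/q[2]+S["cx"],S["fy"]*q[1]/q[2]+S["cy"]])-[320,220])*5).astype(int).tolist()
l=np.array([.9963,-.0854,0]);w=np.array([.0854,.9963,0]);z=np.array([0,0,1.])
e=np.array([.596,-.1565,.093]);xp=.848*l-.53*z;zp=.53*l+.848*z
P=lambda x,y,zz:pr(e+(x*xp+y*w+(zz-72)*zp)/1000)
print("axis",[(k,P(.8,1.1,k)) for k in(34,40,50,62)])
print("rim40",[P(10.5*np.cos(t),10.5*np.sin(t),40) for t in np.arange(8)*np.pi/4])
print("block top",[P(a,b,40) for a,b in((-18,28),(-18,-28),(18,28),(18,-28))],"plate under",P(-23,33,62),P(-23,-33,62))
```

```text
axis [(34, [235, 556]), (40, [246, 537]), (50, [266, 506]), (62, [290, 467])]
rim40 [[276, 544], [252, 525], [225, 514], [210, 518], [216, 535], [241, 555], [268, 566], [283, 562]]
block top [[139, 463], [254, 604], [239, 481], [357, 619]] plate under [157, 378] [296, 542]
```

The tube's end matches the bore rim ((241,555) to (268,566)), so the tip is in the socket. I'll slide on.

```bash
python3 -m inch '[[[2.6,0,4.3,0],[5.3,0,8.5,0],[7.9,0,12.7,0],[10.6,0,17,0],[13.2,0,21.2,0],[15.9,0,25.4,0],[15.9,0,25.4,0]]]';python3 -m inch '[[[0.8,0,1.3,0],[1.6,0,2.5,0],[1.6,0,2.5,0]]]';python3 -m inch '[[[0.5,0,0.8,0],[1,0,1.7,0],[1,0,1.7,0]]]'
```

```text
t: 13.32
tool_pos: [0.62, -0.1575, 0.1075]
tcp_rot: [3.141, -0.001, 3.055]
ft_force: [-0.9, -0.4, 0.3]
opening: 0.0232
grip_force: 30.0
t: 13.7
tool_pos: [0.6187, -0.1574, 0.1053]
tcp_rot: [3.142, -0.0, 3.056]
ft_force: [-0.7, 0.7, 0.4]
opening: 0.0233
grip_force: 30.0
t: 14.08
tool_pos: [0.6189, -0.1576, 0.1045]
tcp_rot: [-3.141, 0.002, 3.055]
ft_force: [3.1, 0.3, 5.7]
opening: 0.0231
grip_force: 30.0
```

```bash
python3 -m inch '[[[0.5,0,0.8,0],[0.5,0,0.8,0],[0.5,0,0.8,0]]]'
python3 - <<'E'
from h import *
s=r.state();l=np.array([.9963,-.0854,0]);w=np.array([.0854,.9963,0]);z=np.array([0,0,1.])
e=np.array([.596,-.1565,.093]);G=np.array(s['tool_pos'])+.0188*z-.0023*l-e
print("x' w z'tip",np.round(1000*np.array([G@l*.848-G@z*.53,G@w,G@l*.53+G@z*.848+.072-.108]),1))
E
```

```text
t: 14.45
tool_pos: [0.6191, -0.1577, 0.1043]
tcp_rot: [-3.141, 0.004, 3.055]
ft_force: [5.1, -0.4, 8.8]
opening: 0.023
grip_force: 30.0
x' w z'tip [1.7 0.8 0.5]
```

The tip is on the bottom: tip z' is 0.5 mm and the axial force is rising to about 10 N. I'll release and retreat upward.

```bash
python3 -m inch '[[[-0.8,0,-1.3,0],[-0.8,0,-1.3,0],[-0.8,0,-1.3,0],[-0.8,0,-1.3,0],[-0.8,0,-1.3,0],[-0.8,0,-1.3,0]]]' 55 && python3 -m inch '[[[0,0,-5,0],[0,0,-20,0],[0,0,-45,0],[0,0,-75,0],[0,0,-105,0],[0,0,-130,0],[40,0,-140,0],[90,0,-140,0],[140,0,-140,0],[180,0,-140,0],[190,0,-140,0],[190,0,-140,0],[190,0,-140,0]]]'
python3 - <<'E'
from h import *
S=r.snapshot("side");T=r.snapshot("top")
cv2.imwrite('pics/m8.png',np.hstack([cv2.resize(S["img"][120:420,130:480],(467,400)),cv2.resize(T["img"][190:310,370:470],(333,400))]))
E
```

```text
t: 15.2
tool_pos: [0.618, -0.1573, 0.1041]
tcp_rot: [3.142, -0.0, 3.056]
ft_force: [-0.3, 0.4, 0.9]
opening: 0.0553
grip_force: 0.0
t: 16.82
tool_pos: [0.4299, -0.1413, 0.2446]
tcp_rot: [-3.141, 0.001, 3.056]
ft_force: [0.8, -0.6, 0.6]
opening: 0.055
grip_force: 0.0
```

View pics/m8.png

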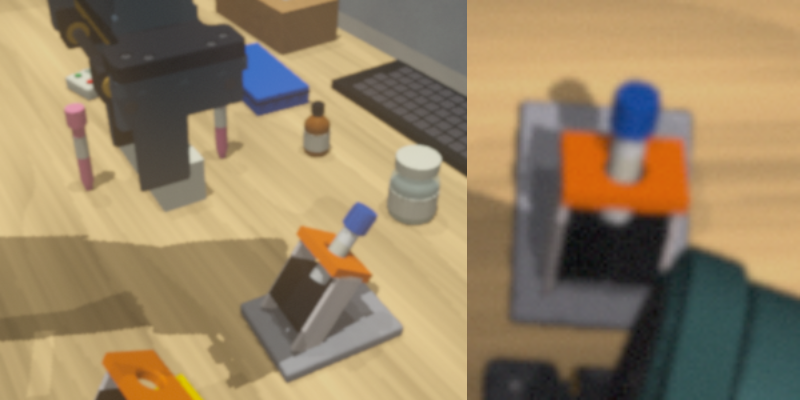

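The tube leans through the eyelet into the socket, with its cap at (360,218) in the left panel. The jar and bottle are still standing. One numeric check of seating depth, then hand in.

Run:
```python
from h import *
T=r.snapshot("top");S=r.snapshot("side")
a,sa,_=blob(T["img"],(105,120,40),(125,255,255),(390,200,60,60));b,sb,_=blob(S["img"],(105,120,40),(125,255,255),(370,255,60,60))
c,err=tri(T,a,S,b)
l=np.array([.9963,-.0854,0]);w=np.array([.0854,.9963,0]);z=np.array([0,0,1.]);e=np.array([.596,-.1565,.093]);G=c-e
print(a,b,sa,sb,c,err,"x' w z'",np.round(1000*np.array([G@l*.848-G@z*.53,G@w,G@l*.53+G@z*.848+.072]),1))
```

```text
[420.05084746 223.20903955] [398.49367089 279.87341772] [ 24  15  13  17 177] [20 19 18 15 79] [ 0.61882368 -0.15703164  0.12717735] 0.0010485578467589849 x' w z' [  1.2   1.4 113.1]
```

```bash
python3 -c "
from plant import r
print(r.job_done())"
```

```text
the job is handed in; nothing more can be done
None
```

I handed the job in at about 17 s: the blue-capped tube went through the orange eyelet and bottomed in the black socket (about 10 N axial at the floor), and the gripper is clear. In the last views the bottle and jar were standing; the arm hid the red and green tubes there, but nothing was done to disturb them.

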